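# Snap the food box shut

## Task

The filled food box has its lid on but its four side clips still stick out. Flip them down and press each in against the box until it snaps home: first the two orange clips on the long sides, and only then the two blue ones on the short ends, so that the seal seats evenly. Press by feel and never harder than about 40 N, or a clip will crack, and leave the other things on the table where they are.

Things in the scene. Friction and masses are not known exactly. Their poses are not given: they have to be found in the camera images.
- box: clear food box, immovable; 172 mm along own x, 122 mm along own y, 200 by 150 mm over the lid, top of its blue lid 97 mm up. Origin: centre of underside, on the table. The lid (with clips) has play: up to 8 mm in x and y and 0.03 rad off the box, unreported: look or feel. Mid-side on each side: flat clip, 50 mm wide, 48 mm from hinge to free edge, 4 mm thick; hinges 88 mm up
- clip_long_1 (a joint): orange clip, long side at box +y, hinge 78 mm from box centre if lid centred. 0: sticks outward, 25 deg above level; grows as the free edge swings down; 2.0: flat against the side, closed, a hard stop. Starts within 0.15 of 0. A spring (peak 0.28 to 0.40 N m, near 1.3; differs per clip; plus 0.04 friction) pushes it back open until about 1.9; past 1.94 it snaps home and stays.
- clip_long_2 (a joint): orange clip, long side at box -y, hinge 78 mm from box centre if lid centred. Angle, start and spring as for clip_long_1. Pressing down from above does not finish it: press its outer face, short of the free edge, down and then in against the box side until it stops (pushing level on the free edge of a half-folded clip jams).
- clip_end_1 (a joint): blue clip, short end at box +x, hinge 103 mm from box centre if lid centred. Angle, start and spring as for clip_long_1. The stop is hard: force over 45 N counts as cracked, so stop by feel.
- clip_end_2 (a joint): blue clip, short end at box -x, hinge 103 mm from box centre if lid centred. Angle, start and spring as for clip_long_1.
- spice_jar: bystander: small amber jar with red cap, 48 mm across, 75 mm high, standing near one corner of the box; origin at the centre of its underside. To be left alone.
- dip_pot: bystander: low green pot with white cap, 68 mm across, 45 mm high, standing near another corner of the box; origin at the centre of its underside. To be left alone.
- sauce: bystander: red sauce bottle with a green cap, 60 mm across, 170 mm high; origin at the centre of its underside. To be left alone.
- bowl: bystander: steel mixing bowl, 150 mm across, 60 mm high; origin at the centre of its underside. To be left alone.
- spatula: bystander: spatula 260 mm long lying flat; origin at the middle of its underside. To be left alone.
- can: bystander: steel can with a paper label, 74 mm across, 100 mm high; origin at the centre of its underside. To be left alone.

How it is judged (in metres and radians):
On the way, in this order (a step that is already met when the one before it is completed fails the run):
1. both orange long-side clips are snapped home while both blue end clips are still open (value of joint each of clip_long_1, clip_long_2 above 1.93 rad and value of joint each of clip_end_1, clip_end_2 below 1.5 rad), for 0.1 s.
2. both blue end clips are snapped home as well (value of joint each of clip_long_1, clip_long_2, clip_end_1, clip_end_2 above 1.93 rad), for 0.2 s.
At the end, for the whole second after the job is handed in: All four clips are snapped home (each joint above 1.93 of 2.00 rad) and at rest, and every bystander is within 20 mm of where it started (all of step 2 and velocity of joint clip_long_1 between -0.05 and 0.05 rad/s and velocity of joint clip_long_2 between -0.05 and 0.05 rad/s and velocity of joint clip_end_1 between -0.05 and 0.05 rad/s and velocity of joint clip_end_2 between -0.05 and 0.05 rad/s and distance of each of spice_jar, dip_pot, sauce, bowl, spatula, can from where it was at the start of the episode below 0.02 m); the robot touches nothing.
It fails at once if a finger or the arm presses on anything with more than 45 N (a clip cracks) (contact force between any of the fingers, the arm and anything else above 45 N).
It fails at once if a bystander is moved by more than 20 mm (distance of any of spice_jar, dip_pot, sauce, bowl, spatula, can from where it was at the start of the episode above 0.02 m).
It also fails if it takes over 58 s, if anything falls off the work surface, if the arm or the gripper's body presses on something with over 40 N, if the wrist force passes 120 N, or if a joint passes its speed limit or range.

## Robot

A 6-joint arm with a two-finger parallel gripper is mounted at the origin on the work surface. World frame = base frame: x ahead of the robot, y to its left, z up, the work surface at z = 0. Lengths are in mm, angles in rad, forces in N, time in s.
With the tool pointing down it reaches from about 275 to 825 mm from the base axis. Payload 5.2 kg.
Tool frame: the origin (TCP) lies on the front face of the gripper's body, between the roots of the fingers; the fingertips stand 84 mm ahead of it and the grasp point (between the pads) lies 65 mm ahead of it; x points along the fingers, z is the direction in which the jaws open and shut, and the axes are right-handed (so a half turn about x gives the same grasp; the last joint's range is limited). The gripper opens to 93 mm and grips with 3 to 60 N. Pads are 15 mm wide; open, the fingers measure 128 mm over their backs; the gripper's body (75 mm by 188 mm) begins 65 mm behind the grasp point.
Start: joints at [-1.414, 0.259, 1.535, -0, 1.348, -0.203], TCP at [193.669, -514.78, 302.753] pointing down, gripper open.
Joint ranges: [-3.14, 3.14], [-0.91, 2.08], [0.19, 2.58], [-1.22, 4.36], [0.22, 2.71], [-3.12, 3.12]. Speed limits (rad/s): [2.57, 2.57, 3.14, 3.14, 3.14, 3.14].

## Interface

Orientations are given as a unit quaternion [w, x, y, z].
In Python, from plant import ctrl gives the robot as it stands.
- The arm moves only by the tool drive_tool, never from a script. Its argument "increments" is a list that holds one entry, the list of rows, each a list of 7 numbers: the shift along the tool's x, y, z in m, then the turn, a rotation vector about the tool's x, y, z in rad, then the finger opening in m, from 0 to 0.093. A call has 1 to 20 rows; each row shifts and turns the commanded pose from where the row before left it, along the tool's axes as they then stand; what a row does not reach is not made up. A row lasts 1/10 s, in which the tool goes at most 50 mm and 8.59 degrees, less where a joint would pass 70% of its speed; a pose out of reach is approached as far as the arm can. A call is refused whole if a number of a shift passes 0.05 or a number of a turn 0.15, either way. A call with a gripper value outside its range is refused whole. The fingers move at their own pace and stop on an object; "force" is the grip in N (left out, the last holds). Time passes only in rows, so rows that do not move let the fingers close. It gives the time, the measured TCP pose, the force and the opening at its end, in the units of the state.
- ctrl.read_state(): the state, without advancing time (a new reading comes with each control period).
- ctrl.snapshot(name): name is "scene" or "top"; returns (picture, depth): 384x512x3 uint8, red, green, blue; 384x512 float32, mm along the optical axis (not along the pixel's ray), 0 where there is no reading.
- ctrl.camera_params(name): a dict with "camera_matrix" (3x3 intrinsics, pixels), "dist" ([k1, k2, p1, p2, k3] as OpenCV has them; the pictures are not rectified), "R" (3x3) and "t" (3): a world point X has camera coordinates R X + t. Camera axes: x right, y down, z forward; pixel columns grow to the right and rows downward; lengths in mm; the calibration is good to about 2 mm. A picture is of the moment at which its call begins. camera_params takes no time and is no camera call.
- ctrl.sign_off(): hands the job in, once; it reports no verdict.
The state is a dict: "clock": time; "joint_pos": joint angles; "joint_vel": joint speeds; "joint_efforts": joint torques, N m; "position": TCP position; "ee_rot": TCP orientation; "force": force on the tool from outside, world axes, zero at the start; "ft_torque": the same for the moment, N m; "finger_gap": opening from 0.0 (shut) to 1.0 (fully open).
Only numpy, scipy, OpenCV 4.12 (cv2) and the standard library are available. Lean on these libraries where they do the work, as an engineer would, in place of code of your own. Each camera call takes 0.05 s, during which the arm holds its last target.

## Working session

There is one attempt and no reset: what is moved stays moved. The work goes in short steps, Python scripts to look and compute and a tool call to move; the robot and the scene stay as the last step left them, time stands still between calls to the robot, and variables do not carry over. Pictures are saved under pics/ and viewed, and the job is handed in when it is done.

Besides the shell and the picture viewer there is one more tool, called by a JSON object that holds its "op" and its "data". drive_tool: Moves the arm, as the interface text tells. Its arguments: {"type":"object","properties":{"increments":{"type":"array","items":{"type":"array","items":{"type":"array","items":{"type":"number"}}}},"force":{"type":"number"}},"required":["increments"]}

```bash
ls; mkdir -p pics
python3 - <<'E'
from plant import ctrl
import cv2,numpy as np
s=ctrl.read_state()
for k,v in s.items(): print(k,np.round(v,3) if not isinstance(v,dict) else v)
for n in("scene","top"):
    p,d=ctrl.snapshot(n); cv2.imwrite(f"pics/{n}0.png",p[:,:,::-1]); np.save(f"pics/{n}0d.npy",d); np.save(f"pics/{n}0p.npy",p)
    c=ctrl.camera_params(n); print(n,c)
E
```

```text
pics
clock 0.0
joint_pos [-1.414  0.259  1.536  0.     1.348 -0.203]
joint_vel [-0.    -0.002  0.    -0.    -0.002 -0.002]
joint_efforts [ 1.0000e-03 -4.3729e+01 -2.8400e+01  7.2000e-02  4.1000e-02 -0.0000e+00]
position [ 193.61  -514.378  301.933]
ee_rot [ 0.581  0.403  0.582 -0.402]
force [-0.466  0.73   0.788]
ft_torque [ 0.016  0.039 -0.007]
finger_gap 1.0
scene {'camera_matrix': array([[381.14066497,   0.        , 252.44774616],
       [  0.        , 381.14066497, 191.34236744],
       [  0.        ,   0.        ,   1.        ]]), 'dist': array([0.01930818, 0.        , 0.        , 0.        , 0.        ]), 'R': array([[ 0.41165767,  0.91112521,  0.01971826],
       [ 0.63034922, -0.26904011, -0.7282014 ],
       [-0.65817765,  0.31219908, -0.6850795 ]]), 't': array([-225.17371269, -281.54094224, 1834.88913814])}
top {'camera_matrix': array([[376.81677544,   0.        , 257.50233026],
       [  0.        , 376.81677544, 194.04681927],
       [  0.        ,   0.        ,   1.        ]]), 'dist': array([-0.12406921,  0.        ,  0.        ,  0.        ,  0.        ]), 'R': array([[ 0.01745391, -0.99978557,  0.01114366],
       [-0.99765186, -0.01815274, -0.06603976],
       [ 0.06622789, -0.00996485, -0.99775476]]), 't': array([ -29.03606365,  542.50063813, 1487.51118666])}
```

View pics/scene0.png

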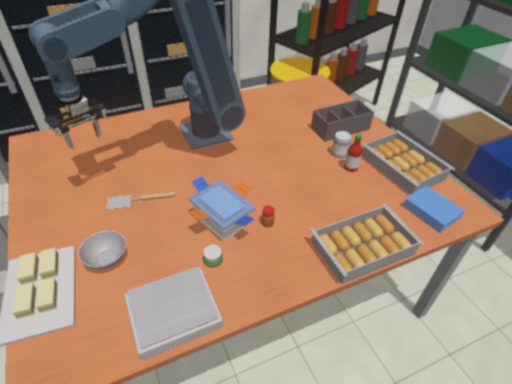

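View pics/top0.png

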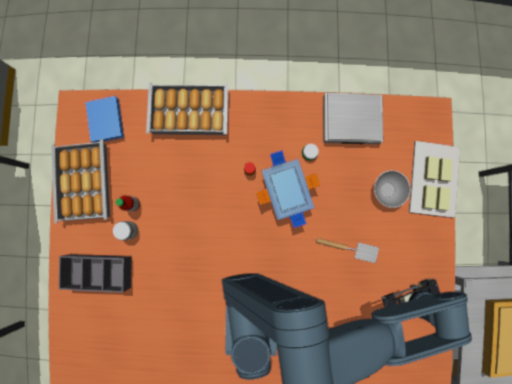

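The top view shows the box at about (288,190), with blue clips at (277,158) and (297,221) and orange clips at (263,198) and (313,182). The jar is at (250,169) and the pot at (311,152).

```bash
cat > h.py <<'E'
import numpy as np,cv2
from plant import ctrl
def pw(c,uv,d=None,z=None):
    uv=np.asarray(uv,float).reshape(-1,1,2)
    n=cv2.undistortPoints(uv,c["camera_matrix"],c["dist"]).reshape(-1,2)
    r=np.c_[n,np.ones(len(n))]
    R,t=c["R"],c["t"]
    if d is not None: X=r*np.asarray(d).reshape(-1,1)
    else:
        o=-R.T@t; w=r@R; s=(z-o[2])/w[:,2]; return o+w*s[:,None]
    return (X-t)@R
def proj(c,P):
    rv=cv2.Rodrigues(c["R"])[0]
    return cv2.projectPoints(np.asarray(P,float).reshape(-1,1,3),rv,c["t"],c["camera_matrix"],c["dist"])[0].reshape(-1,2)
E
python3 - <<'E'
from h import *
for n,(x,y,w,h) in dict(top=(230,135,100,100),scene=(170,165,120,110)).items():
    p=np.load(f"pics/{n}0p.npy"); d=np.load(f"pics/{n}0d.npy")
    cv2.imwrite(f"pics/{n}crop.png",cv2.resize(p[y:y+h,x:x+w,::-1],None,fx=6,fy=6,interpolation=cv2.INTER_CUBIC)[:600])
    c=ctrl.camera_params(n)
    hsv=cv2.cvtColor(p,cv2.COLOR_RGB2HSV)
    vv,uu=np.mgrid[y:y+h,x:x+w]; uv=np.c_[uu.ravel(),vv.ravel()]
    W=pw(c,uv,d[y:y+h,x:x+w].ravel()); H=hsv[y:y+h,x:x+w].reshape(-1,3)
    up=W[:,2]>20
    top=(W[:,2]>90)&(W[:,2]<103)
    rect=cv2.minAreaRect(W[top][:,:2].astype(np.float32)); print(n,'lid',rect,W[top][:,2].mean())
    ang=None
    for nm,m in dict(blue=(H[:,0]>108)&(H[:,0]<125)&(H[:,1]>190)&up,orange=(H[:,0]>8)&(H[:,0]<20)&(H[:,1]>200)&(W[:,2]>70)).items():
        mk=np.zeros((h,w),np.uint8); mk.ravel()[m]=1
        k,l,st,ce=cv2.connectedComponentsWithStats(mk)
        for i in range(1,k):
            if st[i,4]>8:
                q=W[(l==i).ravel()]; print(nm,st[i],q.mean(0).round(1),q.min(0).round(),q.max(0).round(),cv2.minAreaRect(q[:,:2].astype(np.float32)))
E
```

```text
top lid ((565.104736328125, -132.5767822265625), (207.89767456054688, 260.1320495605469), 88.29582977294922) 95.69017969422825
blue [ 42  17  12  13 104] [674.1 -91.1 113. ] [ 443. -114.   86.] [ 699.   -4. 1520.] ((568.99951171875, -63.0399284362793), (46.85316848754883, 273.60845947265625), 74.70658874511719)
blue [ 61  79  13  12 110] [ 444.4 -168.7  112.6] [ 423. -192.   87.] [ 465.   -4. 1520.] ((434.9678039550781, -99.27198791503906), (40.48180389404297, 186.19166564941406), 7.297948360443115)
orange [ 76  39  14  15 145] [ 591.6 -226.1  101.3] [ 564. -250.   86.] [ 618. -203.  114.] ((591.4204711914062, -226.21592712402344), (48.852787017822266, 39.642982482910156), 16.849655151367188)
orange [ 27  54  13  16 139] [526.2 -38.  122.1] [443. -63.  87.] [ 558.   -4. 1520.] ((499.32928466796875, -36.08473205566406), (49.72919464111328, 118.93936157226562), 83.2056655883789)
scene lid ((561.6175537109375, -132.13638305664062), (252.44802856445312, 212.5256805419922), 41.73635482788086) 96.07521717013243
```

Run:
```python
from h import *
d=np.load("pics/top0d.npy"); c=ctrl.camera_params("top")
for n,uv in dict(jar=(250,169),pot=(311,152),spat=(340,245)).items():
    print(n,pw(c,[uv],[d[uv[1],uv[0]]]).round())
```

```text
jar [[636.  12.  75.]]
pot [[ 711. -227.   55.]]
spat [[ 345. -351.   27.]]
```

View pics/topcrop.png

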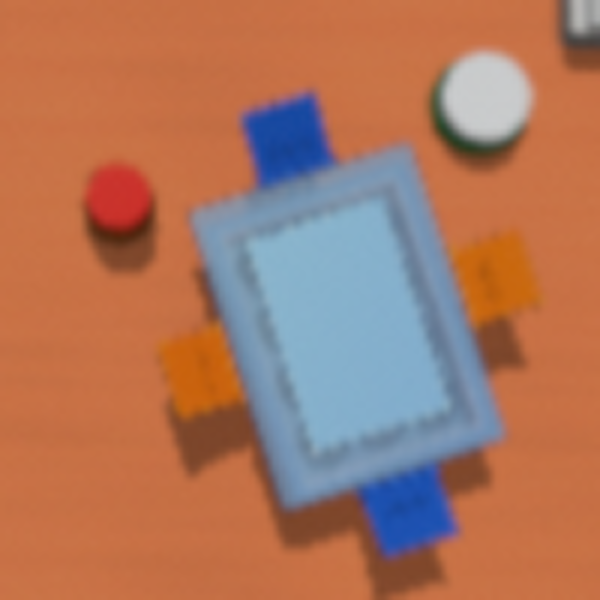

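View pics/scenecrop.png

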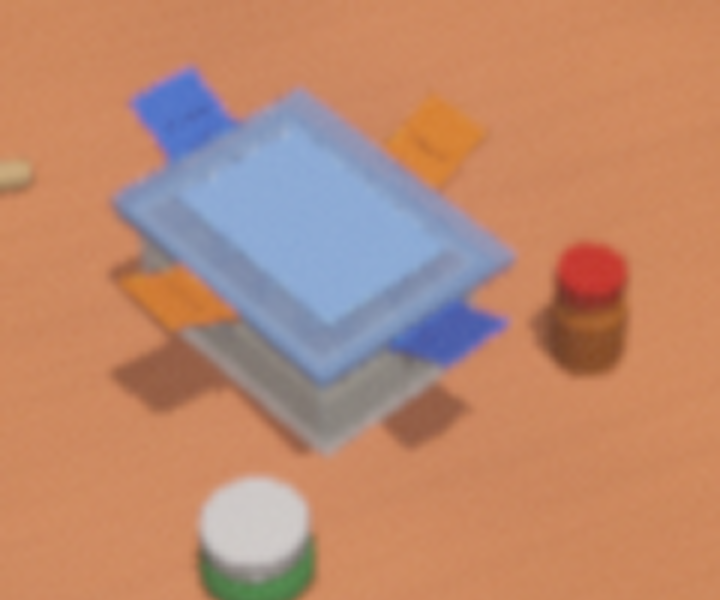

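Run:
```python
from h import *
c=ctrl.camera_params("top")
def f(L,o,z): return pw(c,(np.array(L)+.5)/6-.5+o,z=z)
L=f([(190,212),(410,146),(503,437),(288,508)],[230,135],95)[:,:2]
print(L.round(1),'ctr',L.mean(0)); e=np.roll(L,-1,0)-L
print(np.hypot(*e.T),np.degrees(np.arctan2(e[:,1],e[:,0])))
cs=ctrl.camera_params("scene")
S=f([(113,203),(299,87),(516,258),(322,385)],[0,0],0)
S=pw(cs,(np.array([(113,203),(299,87),(516,258),(322,385)])+.5)/6-.5+[170,165],z=95)[:,:2]
print(S.round(1),'ctr',S.mean(0)); e=np.roll(S,-1,0)-S
print(np.hypot(*e.T),np.degrees(np.arctan2(e[:,1],e[:,0])))
# clip tips top
for n,L in dict(blueFar=[(243,117),(317,92)],blueNear=[(388,558),(458,534)],orL=[(158,348),(181,419)],orR=[(522,230),(541,304)]).items():
    print(n,f(L,[230,135],108)[:,:2].round(1).tolist())
```

```text
[[ 630.2  -31.3]
 [ 675.4 -171. ]
 [ 490.8 -231.9]
 [ 443.7  -96.2]] ctr [ 560.04099114 -132.57335059]
[146.84381602 194.43134349 143.66670281 197.42523198] [ -72.06211788 -161.73498472  109.11439254   19.19098848]
[[ 497.6 -232.2]
 [ 442.8  -92.8]
 [ 634.6  -29.5]
 [ 681.5 -169.4]] ctr [ 564.12731221 -130.98660803]
[149.72817895 201.93690035 147.59298971 194.30024895] [ 111.46077988   18.27627447  -71.4629976  -161.16181441]
blueFar [[689.6, -63.5], [706.6, -110.1]]
blueNear [[413.6, -158.3], [429.2, -202.1]]
orL [[542.4, -12.4], [498.1, -27.6]]
orR [[621.3, -241.0], [574.6, -253.3]]
```

```bash
cat >> h.py <<'E'
from scipy.spatial.transform import Rotation as Ro
C=np.array([562.,-132.]); A=np.radians(18.5)
ex=np.array([np.cos(A),np.sin(A),0]); ey=np.array([-np.sin(A),np.cos(A),0])
# name: (outward, hinge distance, tool z)
CL=dict(L1=(ey,78),L2=(-ey,78),E1=(ex,103),E2=(-ex,103))
def rot(s): q=s["ee_rot"]; return Ro.from_quat([q[1],q[2],q[3],q[0]])
def st():
    s=ctrl.read_state(); R=rot(s).as_matrix(); p=np.array(s["position"]); tip=p+84*R[:,0]
    print("t",round(s["clock"],2),"pos",p.round(1),"tip",tip.round(1),"F",np.round(s["force"],1),"gap",round(s["finger_gap"],3)); print(R.round(3).tolist())
    for n,(o,h) in CL.items():
        q=tip[:2]-C; print(n,"out from hinge",round(q@o[:2]-h,1),"tang",round(q@[-o[1],o[0]],1))
    return s,R,p,tip
def plan(name,out,z,zs=1):
    """shift (tool axes now) to take tip centre to 'out' beyond hinge at height z; turn needed"""
    s,R,p,tip=st(); o,h=CL[name]
    best=None
    for zs in(1,-1):
        Z=zs*np.cross([0,0,1],o); X=np.array([0,0,-1.]); Y=np.cross(Z,X)
        T=np.c_[X,Y,Z]; rv=Ro.from_matrix(R.T@T).as_rotvec()
        tgt=np.r_[C+o[:2]*(h+out),z+84]
        print(name,"zs",zs,"turn",rv.round(3),"shift now-axes",(R.T@(tgt-p)).round(1),"shift new-axes",(T.T@(tgt-p)).round(1))
    print("j",np.round(s["joint_pos"],3))
E
python3 - <<'E'
from h import *
for n in CL: plan(n,27,130)
E
```

```text
t 0.1 pos [ 193.6 -514.4  302. ] tip [ 193.6 -514.3  218. ] F [-0.7  0.6  0.3] gap 1.001
[[-0.0, 0.936, 0.352], [0.002, 0.352, -0.936], [-1.0, 0.0, -0.002]]
L1 out from hinge -323.6 tang 470.7
L2 out from hinge 167.6 tang -470.7
E1 out from hinge -573.7 tang -245.6
E2 out from hinge 367.7 tang 245.6
L1 zs 1 turn [ 1.608e+00 -2.000e-03  1.000e-03] shift now-axes [  88.7  483.3 -333. ] shift new-axes [  88.  -350.8 -470.7]
L1 zs -1 turn [-1.534e+00 -1.000e-03 -2.000e-03] shift now-axes [  88.7  483.3 -333. ] shift new-axes [ 88.  350.8 470.7]
j [-1.414  0.259  1.536  0.     1.348 -0.203]
t 0.1 pos [ 193.6 -514.4  302. ] tip [ 193.6 -514.3  218. ] F [-0.7  0.6  0.3] gap 1.001
[[-0.0, 0.936, 0.352], [0.002, 0.352, -0.936], [-1.0, 0.0, -0.002]]
L1 out from hinge -323.6 tang 470.7
L2 out from hinge 167.6 tang -470.7
E1 out from hinge -573.7 tang -245.6
E2 out from hinge 367.7 tang 245.6
L2 zs 1 turn [-1.534e+00 -1.000e-03 -2.000e-03] shift now-axes [  88.4  475.5 -123.1] shift new-axes [ 88.  140.8 470.7]
L2 zs -1 turn [ 1.608e+00 -2.000e-03  1.000e-03] shift now-axes [  88.4  475.5 -123.1
[... 553 characters left out ...]
 now-axes [  88.6  609.3 -223.3] shift new-axes [  88.   600.7 -245.8]
j [-1.414  0.259  1.536  0.     1.348 -0.203]
t 0.1 pos [ 193.6 -514.4  302. ] tip [ 193.6 -514.3  218. ] F [-0.7  0.6  0.3] gap 1.001
[[-0.0, 0.936, 0.352], [0.002, 0.352, -0.936], [-1.0, 0.0, -0.002]]
L1 out from hinge -323.6 tang 470.7
L2 out from hinge 167.6 tang -470.7
E1 out from hinge -573.7 tang -245.6
E2 out from hinge 367.7 tang 245.6
E2 zs 1 turn [ 0.037 -0.002 -0.   ] shift now-axes [  88.5  349.5 -232.9] shift new-axes [  88.   340.7 -245.8]
E2 zs -1 turn [-3.105e+00  0.000e+00 -3.000e-03] shift now-axes [  88.5  349.5 -232.9] shift new-axes [  88.  -340.7  245.8]
j [-1.414  0.259  1.536  0.     1.348 -0.203]
```

{"op": "drive_tool", "data": {"increments": [[[0, 0, 0, -0.14, 0, 0, 0], [0, 0, 0, -0.14, 0, 0, 0], [0, 0, 0, -0.14, 0, 0, 0], [0, 0, 0, -0.14, 0, 0, 0], [0, 0, 0, -0.14, 0, 0, 0], [0, 0, 0, -0.14, 0, 0, 0], [0, 0, 0, -0.14, 0, 0, 0], [0, 0, 0, -0.14, 0, 0, 0], [0, 0, 0, -0.14, 0, 0, 0], [0, 0, 0, -0.14, 0, 0, 0], [0, 0, 0, -0.134, 0, 0, 0]]], "force": 30}}

```text
clock: 1.2
position: [193.6, -514.5, 302.3]
ee_rot: [0.698, -0.115, 0.698, 0.116]
force: [-0.3, 1.2, 0.1]
finger_gap: 0.107
```

{"op": "drive_tool", "data": {"increments": [[[0, 0.012, 0.04, 0, 0, 0, 0], [0, 0.012, 0.04, 0, 0, 0, 0], [0, 0.012, 0.04, 0, 0, 0, 0], [0, 0.012, 0.04, 0, 0, 0, 0], [0, 0.012, 0.04, 0, 0, 0, 0], [0, 0.012, 0.04, 0, 0, 0, 0], [0, 0.012, 0.04, 0, 0, 0, 0], [0, 0.012, 0.04, 0, 0, 0, 0], [0, 0.012, 0.04, 0, 0, 0, 0], [0, 0.012, 0.04, 0, 0, 0, 0], [0, 0.012, 0.04, 0, 0, 0, 0], [0, 0.009, 0.03, 0, 0, 0, 0], [0, 0, 0, 0, 0, 0, 0]]]}}

```text
clock: 2.5
position: [597.1, -228.9, 301.7]
ee_rot: [0.698, -0.115, 0.698, 0.116]
force: [-0.6, 0.4, 0.2]
finger_gap: 0.006
```

Run:
```python
from h import *
plan("L2",27,130)
p,d=ctrl.snapshot("scene"); cv2.imwrite("pics/s1.png",cv2.resize(p[110:290,120:340,::-1],None,fx=3,fy=3,interpolation=cv2.INTER_CUBIC))
```

```text
t 2.5 pos [ 597.1 -228.9  301.7] tip [ 597.1 -228.7  217.7] F [-0.6  0.4  0.2] gap 0.006
[[0.0, -0.321, 0.947], [0.002, 0.947, 0.321], [-1.0, 0.002, 0.001]]
L1 out from hinge -180.9 tang -2.6
L2 out from hinge 24.9 tang 2.6
E1 out from hinge -100.4 tang -102.9
E2 out from hinge -105.6 tang 102.9
L2 zs 1 turn [ 0.004  0.001 -0.002] shift now-axes [87.7 -2.1 -2.6] shift new-axes [87.7 -2.  -2.5]
L2 zs -1 turn [-3.137e+00  2.000e-03  1.000e-03] shift now-axes [87.7 -2.1 -2.6] shift new-axes [87.7  2.   2.5]
j [-5.410e-01  4.210e-01  1.304e+00  1.000e-03  1.417e+00 -8.680e-01]
```

View pics/s1.png

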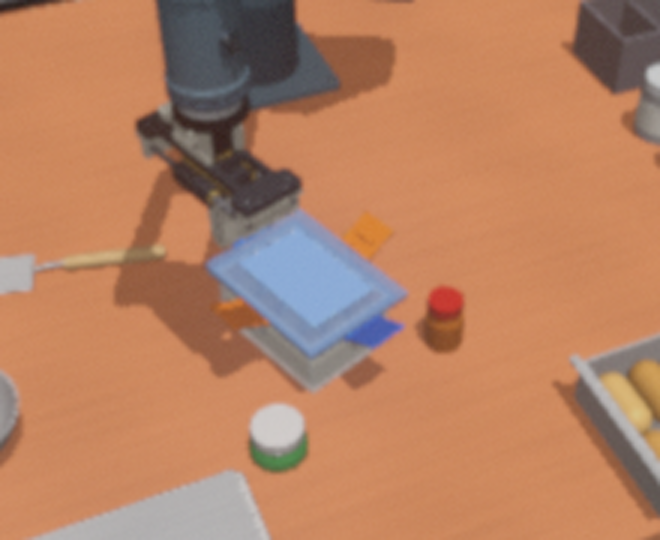

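The picture shows the closed gripper at about (240,190), high above the box, with nothing touched. I'm descending over the L2 clip.

{"op": "drive_tool", "data": {"increments": [[[0.03, -0.001, -0.001, 0, 0, 0, 0], [0.03, -0.001, -0.001, 0, 0, 0, 0], [0.027, 0, 0, 0, 0, 0, 0], [0.008, 0, 0, 0, 0, 0, 0], [0.008, 0, 0, 0, 0, 0, 0], [0.008, 0, 0, 0, 0, 0, 0], [0.008, 0, 0, 0, 0, 0, 0], [0, 0, 0, 0, 0, 0, 0]]]}}

```text
clock: 3.35
position: [593.7, -234.9, 184.1]
ee_rot: [0.698, -0.114, 0.698, 0.113]
force: [0.0, -0.5, 0.9]
finger_gap: 0.004
```

Run:
```python
from h import *
st()
for n,r in dict(scene=(140,300,130,310),top=(120,250,220,350)).items():
    p,d=ctrl.snapshot(n); a,b,c,e=r; cv2.imwrite(f"pics/{n}2.png",cv2.resize(p[a:b,c:e,::-1],None,fx=4,fy=4,interpolation=cv2.INTER_CUBIC))
```

```text
t 3.35 pos [ 593.7 -234.9  184.1] tip [ 593.8 -235.   100.1] F [ 0.  -0.5  0.9] gap 0.004
[[0.001, -0.317, 0.948], [-0.001, 0.948, 0.317], [-1.0, -0.001, 0.001]]
L1 out from hinge -185.8 tang 2.5
L2 out from hinge 29.8 tang -2.5
E1 out from hinge -105.5 tang -107.8
E2 out from hinge -100.5 tang 107.8
```

View pics/scene2.png

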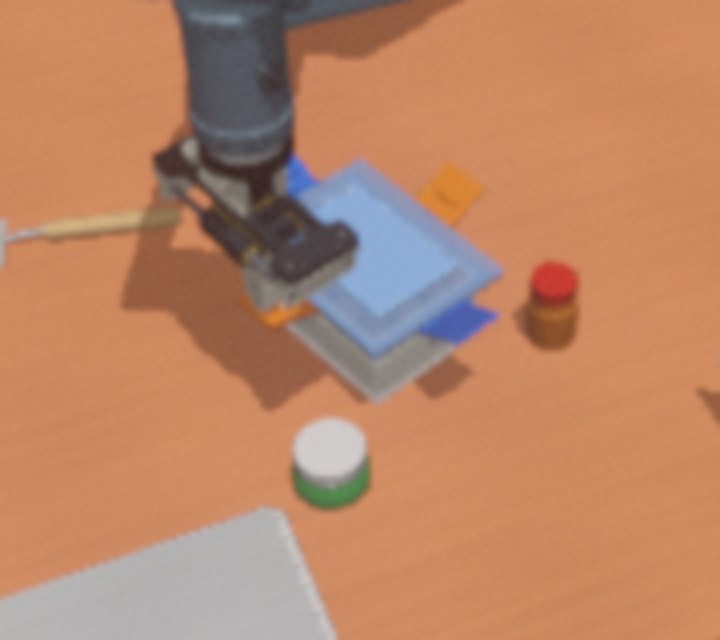

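View pics/top2.png

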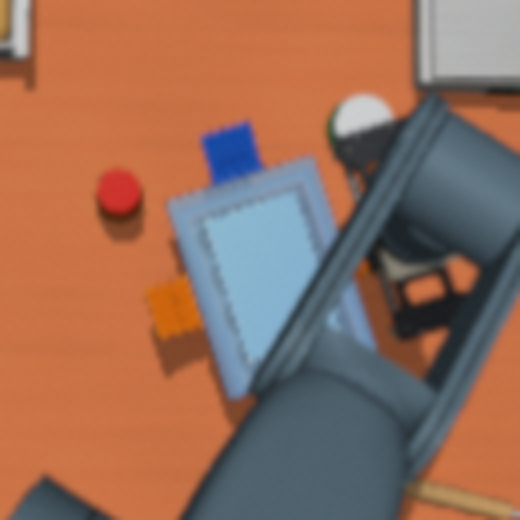

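Both views show the finger tip over the L2 orange clip, with the body clear of the pot. I'm pressing down.

{"op": "drive_tool", "data": {"increments": [[[0.006, 0, 0, 0, 0, 0, 0], [0.006, 0, 0, 0, 0, 0, 0], [0.006, 0, 0, 0, 0, 0, 0], [0.004, 0, 0, 0, 0, 0, 0], [0, 0, 0, 0, 0, 0, 0]]]}}

```text
clock: 3.95
position: [593.9, -234.8, 163.8]
ee_rot: [0.699, -0.114, 0.697, 0.113]
force: [-2.4, -1.0, 11.3]
finger_gap: 0.004
```

{"op": "drive_tool", "data": {"increments": [[[0.004, 0.001, 0, 0, 0, 0, 0], [0.004, 0.001, 0, 0, 0, 0, 0], [0.004, 0.001, 0, 0, 0, 0, 0], [0, 0, 0, 0, 0, 0, 0]]]}}

```text
clock: 4.35
position: [594.1, -232.9, 153.1]
ee_rot: [0.7, -0.116, 0.696, 0.112]
force: [-0.7, -1.9, 13.7]
finger_gap: 0.005
```

Run:
```python
from h import *
st()
```

```text
t 4.35 pos [ 594.1 -232.9  153.1] tip [ 594.5 -233.3   69.1] F [-0.7 -1.9 13.7] gap 0.005
[[0.006, -0.318, 0.948], [-0.004, 0.948, 0.318], [-1.0, -0.006, 0.004]]
L1 out from hinge -184.4 tang 1.3
L2 out from hinge 28.4 tang -1.3
E1 out from hinge -104.3 tang -106.4
E2 out from hinge -101.7 tang 106.4
```

{"op": "drive_tool", "data": {"increments": [[[0.004, 0.002, 0, 0, 0, 0, 0], [0.004, 0.003, 0, 0, 0, 0, 0], [0.003, 0.003, 0, 0, 0, 0, 0], [0, 0, 0, 0, 0, 0, 0]]]}}

```text
clock: 4.75
position: [592.4, -226.2, 142.2]
ee_rot: [0.7, -0.116, 0.695, 0.111]
force: [2.4, -4.5, 9.9]
finger_gap: 0.006
```

{"op": "drive_tool", "data": {"increments": [[[0.002, 0.003, 0, 0, 0, 0, 0], [0.001, 0.003, 0, 0, 0, 0, 0], [0, 0, 0, 0, 0, 0, 0]]]}}

```text
clock: 5.05
position: [589.5, -219.3, 137.5]
ee_rot: [0.699, -0.115, 0.696, 0.112]
force: [2.3, -1.8, 2.9]
finger_gap: 0.005
```

Run:
```python
from h import *
st()
```

```text
t 5.05 pos [ 589.5 -219.3  137.5] tip [ 589.9 -219.5   53.5] F [ 2.3 -1.8  2.9] gap 0.005
[[0.005, -0.317, 0.948], [-0.003, 0.948, 0.317], [-1.0, -0.004, 0.004]]
L1 out from hinge -169.9 tang 1.3
L2 out from hinge 13.9 tang -1.3
E1 out from hinge -104.3 tang -91.9
E2 out from hinge -101.7 tang 91.9
```

{"op": "drive_tool", "data": {"increments": [[[0, 0.002, 0, 0, 0, 0, 0], [0, 0.001, 0, 0, 0, 0, 0], [0, 0, 0, 0, 0, 0, 0]]]}}

```text
clock: 5.35
position: [586.7, -215.3, 135.4]
ee_rot: [0.698, -0.114, 0.698, 0.114]
force: [1.2, -1.7, 1.3]
finger_gap: 0.003
```

{"op": "drive_tool", "data": {"increments": [[[0, 0.001, 0, 0, 0, 0, 0], [0, 0.001, 0, 0, 0, 0, 0]]]}}

```text
clock: 5.55
position: [586.6, -215.0, 135.5]
ee_rot: [0.698, -0.115, 0.698, 0.113]
force: [2.8, -10.1, -1.8]
finger_gap: 0.003
```

{"op": "drive_tool", "data": {"increments": [[[0, 0.001, 0, 0, 0, 0, 0], [0, 0, 0, 0, 0, 0, 0]]]}}

```text
clock: 5.75
position: [586.6, -214.9, 135.5]
ee_rot: [0.698, -0.115, 0.698, 0.112]
force: [3.4, -10.6, -3.0]
finger_gap: 0.006
```

{"op": "drive_tool", "data": {"increments": [[[0, 0.001, 0, 0, 0, 0, 0], [0, 0, 0, 0, 0, 0, 0]]]}}

```text
clock: 5.95
position: [586.5, -214.8, 135.5]
ee_rot: [0.698, -0.116, 0.697, 0.112]
force: [3.6, -13.2, -5.0]
finger_gap: 0.005
```

Run:
```python
from h import *
st()
```

```text
t 5.95 pos [ 586.5 -214.8  135.5] tip [ 586.7 -215.3   51.5] F [  3.6 -13.2  -5. ] gap 0.005
[[0.002, -0.317, 0.948], [-0.005, 0.948, 0.317], [-1.0, -0.006, 0.0]]
L1 out from hinge -164.8 tang 3.0
L2 out from hinge 8.8 tang -3.0
E1 out from hinge -106.0 tang -86.8
E2 out from hinge -100.0 tang 86.8
```

{"op": "drive_tool", "data": {"increments": [[[0, 0.0015, 0, 0, 0, 0, 0], [0, 0.001, 0, 0, 0, 0, 0], [0, 0, 0, 0, 0, 0, 0]]]}}

```text
clock: 6.25
position: [586.4, -214.5, 135.6]
ee_rot: [0.699, -0.117, 0.697, 0.11]
force: [6.2, -20.2, -9.0]
finger_gap: 0.004
```

{"op": "drive_tool", "data": {"increments": [[[0, -0.01, 0, 0, 0, 0, 0], [0, -0.02, 0, 0, 0, 0, 0], [-0.03, -0.02, 0, 0, 0, 0, 0], [-0.04, 0, 0, 0, 0, 0, 0], [-0.03, 0, 0, 0, 0, 0, 0], [0, 0, 0, 0, 0, 0, 0]]]}}

```text
clock: 6.85
position: [602.2, -257.2, 240.3]
ee_rot: [0.7, -0.115, 0.696, 0.112]
force: [0.7, -0.4, 0.4]
finger_gap: 0.008
```

Run:
```python
from h import *
plan("L1",29,130)
for n,r in dict(scene=(140,300,130,310),top=(120,250,220,350)).items():
    p,d=ctrl.snapshot(n); a,b,c,e=r; cv2.imwrite(f"pics/{n}3.png",cv2.resize(p[a:b,c:e,::-1],None,fx=4,fy=4,interpolation=cv2.INTER_CUBIC))
```

```text
t 6.85 pos [ 602.2 -257.2  240.3] tip [ 602.7 -257.4  156.3] F [ 0.7 -0.4  0.4] gap 0.008
[[0.006, -0.317, 0.948], [-0.003, 0.948, 0.317], [-1.0, -0.004, 0.005]]
L1 out from hinge -209.9 tang 1.3
L2 out from hinge 53.9 tang -1.3
E1 out from hinge -104.3 tang -131.9
E2 out from hinge -101.7 tang 131.9
L1 zs 1 turn [-3.141 -0.007  0.007] shift now-axes [ 25.3 238.6   1.5] shift new-axes [  26.3 -238.5   -1.6]
L1 zs -1 turn [0.    0.005 0.004] shift now-axes [ 25.3 238.6   1.5] shift new-axes [ 26.3 238.5   1.6]
j [-5.740e-01  4.850e-01  1.356e+00  1.000e-03  1.295e+00 -8.970e-01]
```

View pics/scene3.png

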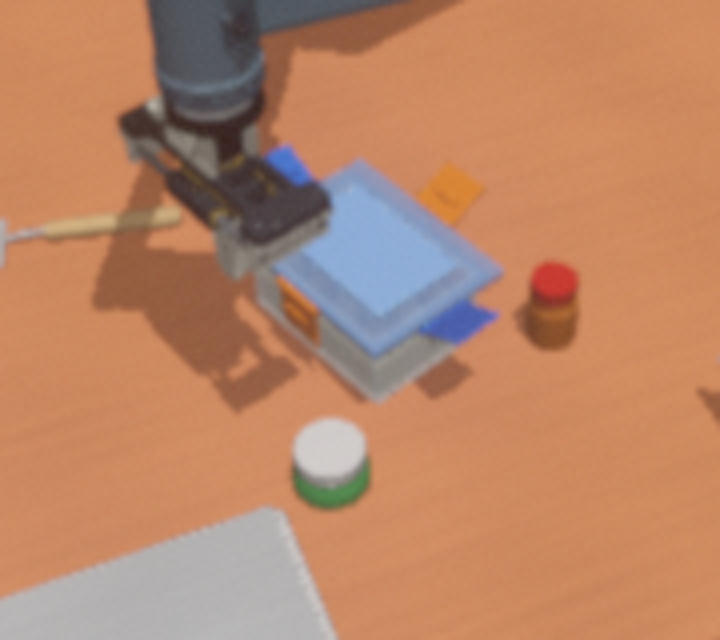

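The L2 clip now lies flat on the side wall, at (298,310), and the blue clips are still out. L1 is next.

{"op": "drive_tool", "data": {"increments": [[[0, 0.04, 0, 0, 0, 0, 0], [0, 0.04, 0, 0, 0, 0, 0], [0, 0.04, 0, 0, 0, 0, 0], [0, 0.04, 0, 0, 0, 0, 0], [0, 0.04, 0, 0, 0, 0, 0], [0, 0.038, 0.001, 0, 0, 0, 0], [0.02, 0, 0, 0, 0, 0, 0], [0, 0, 0, 0, 0, 0, 0]]]}}

```text
clock: 7.75
position: [523.3, -28.6, 212.2]
ee_rot: [0.695, -0.113, 0.7, 0.116]
force: [0.3, -0.1, 0.1]
finger_gap: 0.005
```

Run:
```python
from h import *
plan("L1",29,100)
```

```text
t 7.75 pos [523.3 -28.6 212.2] tip [522.7 -28.4 128.2] F [ 0.3 -0.1  0.1] gap 0.005
[[-0.008, -0.32, 0.947], [0.002, 0.948, 0.32], [-1.0, 0.005, -0.007]]
L1 out from hinge 32.7 tang 4.4
L2 out from hinge -188.7 tang -4.4
E1 out from hinge -107.4 tang 110.7
E2 out from hinge -98.6 tang -110.7
L1 zs 1 turn [-3.139  0.007 -0.011] shift now-axes [28.1 -3.5  4. ] shift new-axes [28.2  3.3 -3.8]
L1 zs -1 turn [ 0.003 -0.007 -0.005] shift now-axes [28.1 -3.5  4. ] shift new-axes [28.2 -3.3  3.8]
j [-0.268  0.297  1.72   0.     1.134 -0.593]
```

{"op": "drive_tool", "data": {"increments": [[[0.02, -0.003, 0.002, 0, -0.004, -0.004, 0], [0.008, -0.001, 0.001, 0, 0, 0, 0], [0.006, 0, 0, 0, 0, 0, 0], [0.006, 0, 0, 0, 0, 0, 0], [0.006, 0, 0, 0, 0, 0, 0], [0.004, 0, 0, 0, 0, 0, 0], [0, 0, 0, 0, 0, 0, 0]]]}}

```text
clock: 8.45
position: [530.1, -33.6, 167.2]
ee_rot: [0.699, -0.114, 0.697, 0.113]
force: [-5.3, 3.5, 14.5]
finger_gap: 0.002
```

{"op": "drive_tool", "data": {"increments": [[[0.004, -0.001, 0, 0, 0, 0, 0], [0.004, -0.001, 0, 0, 0, 0, 0], [0.004, -0.001, 0, 0, 0, 0, 0], [0, 0, 0, 0, 0, 0, 0]]]}}

```text
clock: 8.85
position: [532.4, -36.1, 156.3]
ee_rot: [0.701, -0.114, 0.695, 0.112]
force: [-2.3, 6.0, 17.7]
finger_gap: 0.007
```

Run:
```python
from h import *
st()
```

```text
t 8.85 pos [532.4 -36.1 156.3] tip [533.1 -36.2  72.3] F [-2.3  6.  17.7] gap 0.007
[[0.008, -0.316, 0.949], [-0.001, 0.949, 0.316], [-1.0, -0.004, 0.007]]
L1 out from hinge 22.0 tang -3.0
L2 out from hinge -178.0 tang 3.0
E1 out from hinge -100.0 tang 100.0
E2 out from hinge -106.0 tang -100.0
```

{"op": "drive_tool", "data": {"increments": [[[0.004, 0, 0, 0, 0, 0, 0], [0.004, 0, 0, 0, 0, 0, 0], [0.004, 0, 0, 0, 0, 0, 0], [0, 0, 0, 0, 0, 0, 0]]]}}

```text
clock: 9.25
position: [531.9, -36.0, 142.3]
ee_rot: [0.7, -0.114, 0.696, 0.113]
force: [-0.2, 5.1, 5.3]
finger_gap: 0.003
```

Run:
```python
from h import *
st()
```

```text
t 9.25 pos [531.9 -36.  142.3] tip [532.4 -36.1  58.3] F [-0.2  5.1  5.3] gap 0.003
[[0.006, -0.316, 0.949], [-0.001, 0.949, 0.316], [-1.0, -0.003, 0.005]]
L1 out from hinge 22.4 tang -2.4
L2 out from hinge -178.4 tang 2.4
E1 out from hinge -100.6 tang 100.4
E2 out from hinge -105.4 tang -100.4
```

{"op": "drive_tool", "data": {"increments": [[[0.003, -0.003, 0, 0, 0, 0, 0], [0.001, -0.003, 0, 0, 0, 0, 0], [0, -0.003, 0, 0, 0, 0, 0], [0, 0, 0, 0, 0, 0, 0]]]}}

```text
clock: 9.65
position: [534.2, -44.7, 137.6]
ee_rot: [0.699, -0.114, 0.697, 0.113]
force: [-0.4, 4.6, 2.5]
finger_gap: 0.006
```

{"op": "drive_tool", "data": {"increments": [[[0, -0.002, 0, 0, 0, 0, 0], [0, -0.001, 0, 0, 0, 0, 0], [0, 0, 0, 0, 0, 0, 0]]]}}

```text
clock: 9.95
position: [534.3, -45.0, 137.6]
ee_rot: [0.699, -0.112, 0.697, 0.114]
force: [-2.2, 15.7, 6.8]
finger_gap: 0.005
```

Run:
```python
from h import *
st()
```

```text
t 9.95 pos [534.3 -45.  137.6] tip [534.4 -44.7  53.6] F [-2.2 15.7  6.8] gap 0.005
[[0.002, -0.317, 0.949], [0.003, 0.949, 0.317], [-1.0, 0.003, 0.003]]
L1 out from hinge 13.5 tang -1.6
L2 out from hinge -169.5 tang 1.6
E1 out from hinge -101.4 tang 91.5
E2 out from hinge -104.6 tang -91.5
```

{"op": "drive_tool", "data": {"increments": [[[0, -0.001, 0, 0, 0, 0, 0], [0, -0.001, 0, 0, 0, 0, 0], [0, 0, 0, 0, 0, 0, 0]]]}}

```text
clock: 10.25
position: [534.3, -45.2, 137.6]
ee_rot: [0.699, -0.111, 0.697, 0.115]
force: [-3.3, 21.9, 9.3]
finger_gap: 0.005
```

{"op": "drive_tool", "data": {"increments": [[[0, 0.01, 0, 0, 0, 0, 0], [0, 0.02, 0, 0, 0, 0, 0], [-0.03, 0.02, 0, 0, 0, 0, 0], [-0.04, 0, 0, 0, 0, 0, 0], [-0.03, 0, 0, 0, 0, 0, 0], [0, 0, 0, 0, 0, 0, 0]]]}}

```text
clock: 10.85
position: [521.9, -3.0, 242.0]
ee_rot: [0.702, -0.116, 0.694, 0.111]
force: [-0.8, -0.4, -0.4]
finger_gap: 0.003
```

Run:
```python
from h import *
C[:]=C+2.35*ey[:2]
plan("E2",29,160)
for n,r in dict(scene=(140,300,130,310),top=(120,250,220,350)).items():
    p,d=ctrl.snapshot(n); a,b,c,e=r; cv2.imwrite(f"pics/{n}4.png",cv2.resize(p[a:b,c:e,::-1],None,fx=4,fy=4,interpolation=cv2.INTER_CUBIC))
```

```text
t 10.85 pos [521.9  -3.  242. ] tip [523.   -3.5 158. ] F [-0.8 -0.4 -0.4] gap 0.003
[[0.013, -0.317, 0.948], [-0.005, 0.948, 0.317], [-1.0, -0.009, 0.011]]
L1 out from hinge 53.9 tang -3.8
L2 out from hinge -209.9 tang 3.8
E1 out from hinge -99.2 tang 131.9
E2 out from hinge -106.8 tang -131.9
E2 zs 1 turn [ 1.571e+00  1.600e-02 -1.000e-03] shift now-axes [  -2.3 -132.7 -134.8] shift new-axes [  -2.  -134.9  132.7]
E2 zs -1 turn [-1.571e+00  1.000e-03  1.600e-02] shift now-axes [  -2.3 -132.7 -134.8] shift new-axes [  -2.   134.9 -132.7]
j [-0.219  0.252  1.7   -0.002  1.175 -0.541]
```

View pics/scene4.png

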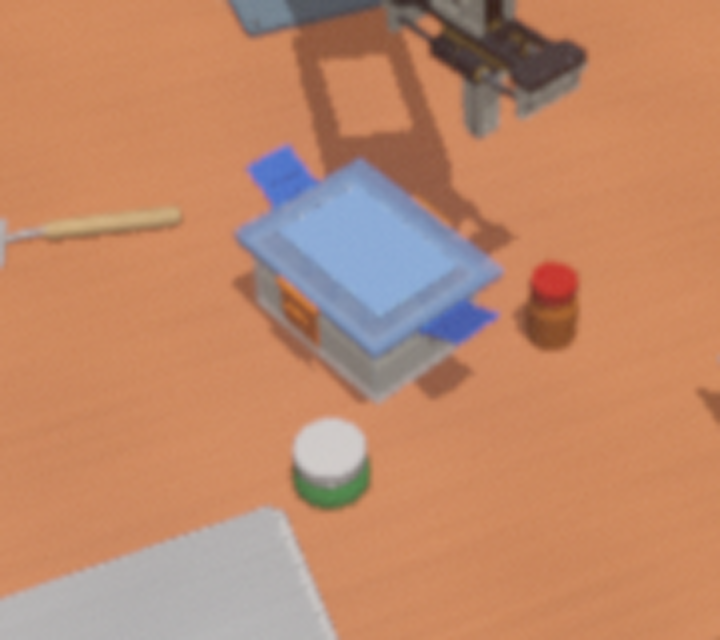

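View pics/top4.png

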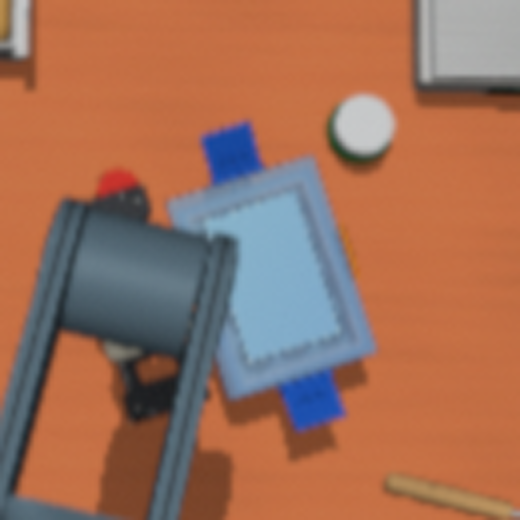

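Top view: no orange clip shows at the L1 side now. L2 shows only as a sliver at (350,240), and both blue clips are still out. I'm turning to the blue end clips.

{"op": "drive_tool", "data": {"increments": [[[0, 0, 0, 0.14, 0, 0, 0], [0, 0, 0, 0.14, 0, 0, 0], [0, 0, 0, 0.14, 0, 0, 0], [0, 0, 0, 0.14, 0, 0, 0], [0, 0, 0, 0.14, 0, 0, 0], [0, 0, 0, 0.14, 0, 0, 0], [0, 0, 0, 0.14, 0, 0, 0], [0, 0, 0, 0.14, 0, 0, 0], [0, 0, 0, 0.14, 0, 0, 0], [0, 0, 0, 0.14, 0, 0, 0], [0, 0, 0, 0.14, 0, 0, 0], [0, 0, 0, 0.03, 0.01, 0, 0], [0, -0.035, 0.033, 0, 0, 0, 0], [0, -0.035, 0.033, 0, 0, 0, 0], [0, -0.035, 0.033, 0, 0, 0, 0], [0, -0.03, 0.033, 0, 0, 0, 0], [0, 0, 0, 0, 0, 0, 0]]]}}

```text
clock: 12.65
position: [431.5, -174.5, 235.3]
ee_rot: [0.572, 0.416, 0.575, -0.412]
force: [-0.1, 0.8, -0.0]
finger_gap: 0.009
```

```bash
sed -i 's/^C=.*; A=/C=np.array([561.25,-129.8]); A=/' h.py
python3 - <<'E'
from h import *
plan("E2",29,110)
p,d=ctrl.snapshot("top"); cv2.imwrite("pics/top5.png",cv2.resize(p[120:250,220:350,::-1],None,fx=4,fy=4,interpolation=cv2.INTER_CUBIC))
E
```

```text
t 12.65 pos [ 431.5 -174.5  235.3] tip [ 431.5 -174.   151.3] F [-0.1  0.8 -0. ] gap 0.009
[[-0.0, 0.949, 0.315], [0.006, 0.315, -0.949], [-1.0, 0.002, -0.006]]
L1 out from hinge -78.7 tang 137.1
L2 out from hinge -77.3 tang -137.1
E1 out from hinge -240.1 tang -0.7
E2 out from hinge 34.1 tang 0.7
E2 zs 1 turn [-0.003 -0.006 -0.002] shift now-axes [41.3  5.1 -1. ] shift new-axes [41.3  5.2 -1.2]
E2 zs -1 turn [ 3.139e+00 -3.000e-03  1.000e-02] shift now-axes [41.3  5.1 -1. ] shift new-axes [41.3 -5.2  1.2]
j [-0.628  0.169  1.827  0.005  1.15   0.62 ]
```

View pics/top5.png

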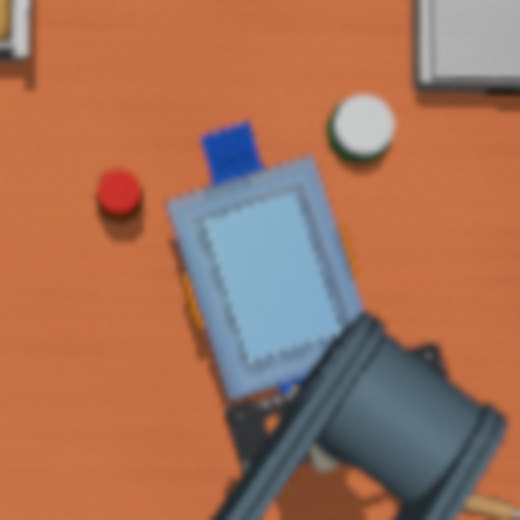

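Both orange clips show only as edge slivers, at (190,295) and (348,245), so both are closed. E2 is next; inward is +y in the tool frame.

{"op": "drive_tool", "data": {"increments": [[[0.02, 0.004, 0, 0, -0.004, 0, 0], [0.02, 0.001, 0, 0, 0, 0, 0], [0.01, 0, 0, 0, 0, 0, 0], [0.006, 0, 0, 0, 0, 0, 0], [0.006, 0, 0, 0, 0, 0, 0], [0.006, 0, 0, 0, 0, 0, 0], [0.004, 0, 0, 0, 0, 0, 0], [0, 0, 0, 0, 0, 0, 0]]]}}

```text
clock: 13.5
position: [438.8, -167.3, 165.5]
ee_rot: [0.575, 0.414, 0.574, -0.411]
force: [-5.1, 2.9, 13.8]
finger_gap: 0.005
```

{"op": "drive_tool", "data": {"increments": [[[0.004, 0.001, 0, 0, 0, 0, 0], [0.004, 0, 0, 0, 0, 0, 0], [0, 0, 0, 0, 0, 0, 0]]]}}

```text
clock: 13.8
position: [440.2, -167.7, 158.2]
ee_rot: [0.575, 0.414, 0.574, -0.411]
force: [-4.6, -0.3, 15.1]
finger_gap: 0.005
```

Run:
```python
from h import *
st()
```

```text
t 13.8 pos [ 440.2 -167.7  158.2] tip [ 440.6 -167.5   74.2] F [-4.6 -0.3 15.1] gap 0.005
[[0.005, 0.947, 0.32], [0.002, 0.32, -0.947], [-1.0, 0.005, -0.0]]
L1 out from hinge -75.5 tang 126.4
L2 out from hinge -80.5 tang -126.4
E1 out from hinge -229.4 tang 2.5
E2 out from hinge 23.4 tang -2.5
```

{"op": "drive_tool", "data": {"increments": [[[0.004, 0, 0, 0, 0, 0, 0], [0.004, 0, 0, 0, 0, 0, 0], [0.004, 0, 0, 0, 0, 0, 0], [0.002, 0, 0, 0, 0, 0, 0], [0, 0, 0, 0, 0, 0, 0]]]}}

```text
clock: 14.3
position: [439.8, -168.1, 143.1]
ee_rot: [0.575, 0.413, 0.574, -0.411]
force: [-3.4, -2.1, 5.6]
finger_gap: 0.004
```

{"op": "drive_tool", "data": {"increments": [[[0.003, 0.003, 0, 0, 0, 0, 0], [0.001, 0.003, 0, 0, 0, 0, 0], [0, 0.002, 0, 0, 0, 0, 0], [0, 0, 0, 0, 0, 0, 0]]]}}

```text
clock: 14.7
position: [447.7, -165.0, 138.4]
ee_rot: [0.575, 0.414, 0.574, -0.411]
force: [-0.2, -0.1, -0.6]
finger_gap: 0.005
```

Run:
```python
from h import *
st()
```

```text
t 14.7 pos [ 447.7 -165.   138.4] tip [ 448.  -164.7   54.4] F [-0.2 -0.1 -0.6] gap 0.005
[[0.004, 0.948, 0.319], [0.003, 0.319, -0.948], [-1.0, 0.004, -0.002]]
L1 out from hinge -75.2 tang 118.5
L2 out from hinge -80.8 tang -118.5
E1 out from hinge -221.5 tang 2.8
E2 out from hinge 15.5 tang -2.8
```

Force has dropped to zero, which suggests E2 snapped. I'll press on to the stop to check.

{"op": "drive_tool", "data": {"increments": [[[0, 0.002, 0, 0, 0, 0, 0], [0, 0.001, 0, 0, 0, 0, 0], [0, 0, 0, 0, 0, 0, 0]]]}}

```text
clock: 15.0
position: [450.2, -164.2, 138.3]
ee_rot: [0.574, 0.414, 0.574, -0.411]
force: [0.4, 0.2, 0.3]
finger_gap: 0.005
```

{"op": "drive_tool", "data": {"increments": [[[0, 0.001, 0, 0, 0, 0, 0], [0, 0.001, 0, 0, 0, 0, 0], [0, 0, 0, 0, 0, 0, 0]]]}}

```text
clock: 15.3
position: [451.1, -163.9, 138.3]
ee_rot: [0.574, 0.414, 0.575, -0.412]
force: [-4.6, -1.5, 2.3]
finger_gap: 0.003
```

{"op": "drive_tool", "data": {"increments": [[[0, 0.001, 0, 0, 0, 0, 0], [0, 0.001, 0, 0, 0, 0, 0], [0, 0, 0, 0, 0, 0, 0]]]}}

```text
clock: 15.6
position: [451.4, -163.8, 138.3]
ee_rot: [0.573, 0.413, 0.576, -0.412]
force: [-11.4, -6.1, 7.1]
finger_gap: 0.003
```

{"op": "drive_tool", "data": {"increments": [[[0, 0.0015, 0, 0, 0, 0, 0], [0, 0.001, 0, 0, 0, 0, 0], [0, 0, 0, 0, 0, 0, 0]]]}}

```text
clock: 15.9
position: [451.8, -163.7, 138.3]
ee_rot: [0.572, 0.411, 0.577, -0.413]
force: [-22.6, -11.6, 11.9]
finger_gap: 0.004
```

Run:
```python
from h import *
st()
```

```text
t 15.9 pos [ 451.8 -163.7  138.3] tip [ 451.1 -163.6   54.3] F [-22.6 -11.6  11.9] gap 0.004
[[-0.007, 0.947, 0.32], [0.001, 0.32, -0.947], [-1.0, -0.007, -0.004]]
L1 out from hinge -75.1 tang 115.2
L2 out from hinge -80.9 tang -115.2
E1 out from hinge -218.2 tang 2.9
E2 out from hinge 12.2 tang -2.9
```

{"op": "drive_tool", "data": {"increments": [[[0, -0.01, 0, 0, 0, 0, 0], [0, -0.02, 0, 0, 0, 0, 0], [-0.03, -0.02, 0, 0, 0, 0, 0], [-0.04, 0, 0, 0, 0, 0, 0], [-0.03, 0, 0, 0, 0, 0, 0], [0, 0.04, 0, 0, 0, 0, 0], [0, 0.04, 0, 0, 0, 0, 0], [0, 0.04, 0, 0, 0, 0, 0], [0, 0.04, 0, 0, 0, 0, 0], [0, 0.04, 0, 0, 0, 0, 0], [0, 0.04, 0, 0, 0, 0, 0], [0, 0.04, 0, 0, 0, 0, 0], [0, 0, 0, 0, 0, 0, 0]]]}}

```text
clock: 17.2
position: [677.5, -87.5, 237.9]
ee_rot: [0.575, 0.414, 0.574, -0.41]
force: [-0.7, -0.6, -0.2]
finger_gap: 0.008
```

Run:
```python
from h import *
plan("E1",29,110)
for n,r in dict(scene=(140,300,130,310),top=(120,250,220,350)).items():
    p,d=ctrl.snapshot(n); a,b,c,e=r; cv2.imwrite(f"pics/{n}6.png",cv2.resize(p[a:b,c:e,::-1],None,fx=4,fy=4,interpolation=cv2.INTER_CUBIC))
```

```text
t 17.2 pos [677.5 -87.5 237.9] tip [677.9 -87.1 153.9] F [-0.7 -0.6 -0.2] gap 0.008
[[0.005, 0.947, 0.321], [0.004, 0.321, -0.947], [-1.0, 0.006, -0.003]]
L1 out from hinge -74.5 tang -124.2
L2 out from hinge -81.5 tang 124.2
E1 out from hinge 21.2 tang 3.5
E2 out from hinge -227.2 tang -3.5
E1 zs 1 turn [-3.138  0.009 -0.004] shift now-axes [43.9  8.1  3.4] shift new-axes [43.9 -8.3 -3.3]
E1 zs -1 turn [ 0.003 -0.003 -0.006] shift now-axes [43.9  8.1  3.4] shift new-axes [43.9  8.3  3.3]
j [-0.294  0.538  1.274  0.006  1.326  0.949]
```

View pics/top6.png

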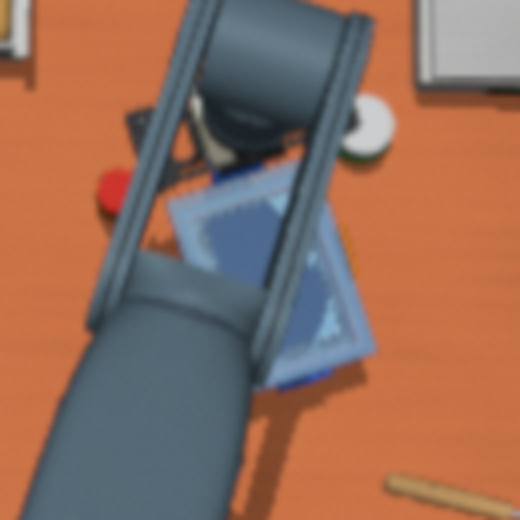

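The near blue clip is down to a sliver at (300,382). E1 is last; inward is -y.

{"op": "drive_tool", "data": {"increments": [[[0.02, 0.006, 0.003, 0, 0, 0, 0], [0.02, 0.002, 0, 0, 0, 0, 0], [0.01, 0, 0, 0, 0, 0, 0], [0.006, 0, 0, 0, 0, 0, 0], [0.006, 0, 0, 0, 0, 0, 0], [0.006, 0, 0, 0, 0, 0, 0], [0.004, 0, 0, 0, 0, 0, 0], [0, 0, 0, 0, 0, 0, 0]]]}}

```text
clock: 18.1
position: [683.5, -89.2, 170.7]
ee_rot: [0.576, 0.415, 0.573, -0.41]
force: [-1.1, 3.4, 10.0]
finger_gap: 0.001
```

{"op": "drive_tool", "data": {"increments": [[[0.004, 0, 0, 0, 0, 0, 0], [0.004, 0, 0, 0, 0, 0, 0], [0, 0, 0, 0, 0, 0, 0]]]}}

```text
clock: 18.4
position: [683.5, -89.5, 164.3]
ee_rot: [0.576, 0.415, 0.572, -0.411]
force: [-4.3, 2.5, 16.6]
finger_gap: 0.004
```

Run:
```python
from h import *
st()
```

```text
t 18.4 pos [683.5 -89.5 164.3] tip [684.2 -89.4  80.3] F [-4.3  2.5 16.6] gap 0.004
[[0.008, 0.948, 0.318], [0.002, 0.318, -0.948], [-1.0, 0.008, 0.001]]
L1 out from hinge -78.7 tang -129.4
L2 out from hinge -77.3 tang 129.4
E1 out from hinge 26.4 tang -0.7
E2 out from hinge -232.4 tang 0.7
```

{"op": "drive_tool", "data": {"increments": [[[0.004, 0, 0, 0, 0, 0, 0], [0.004, -0.001, 0, 0, 0, 0, 0], [0.004, -0.001, 0, 0, 0, 0, 0], [0, 0, 0, 0, 0, 0, 0]]]}}

```text
clock: 18.8
position: [684.3, -90.9, 153.8]
ee_rot: [0.578, 0.416, 0.57, -0.41]
force: [3.2, 1.7, 18.2]
finger_gap: 0.008
```

{"op": "drive_tool", "data": {"increments": [[[0.004, -0.001, 0, 0, 0, 0, 0], [0.004, -0.001, 0, 0, 0, 0, 0], [0, 0, 0, 0, 0, 0, 0]]]}}

```text
clock: 19.1
position: [683.1, -91.9, 145.4]
ee_rot: [0.579, 0.416, 0.569, -0.409]
force: [5.0, 1.5, 14.3]
finger_gap: 0.006
```

Run:
```python
from h import *
st()
```

```text
t 19.1 pos [683.1 -91.9 145.4] tip [684.5 -91.9  61.4] F [ 5.   1.5 14.3] gap 0.006
[[0.017, 0.948, 0.318], [-0.0, 0.318, -0.948], [-1.0, 0.016, 0.006]]
L1 out from hinge -81.2 tang -128.9
L2 out from hinge -74.8 tang 128.9
E1 out from hinge 25.9 tang -3.2
E2 out from hinge -231.9 tang 3.2
```

{"op": "drive_tool", "data": {"increments": [[[0.003, -0.003, 0, 0, 0, 0, 0], [0.002, -0.003, 0, 0, 0, 0, 0], [0, 0, 0, 0, 0, 0, 0]]]}}

```text
clock: 19.4
position: [676.5, -93.8, 138.8]
ee_rot: [0.578, 0.416, 0.57, -0.41]
force: [5.1, -0.5, 6.1]
finger_gap: 0.006
```

{"op": "drive_tool", "data": {"increments": [[[0.001, -0.003, 0, 0, 0, 0, 0], [0, -0.002, 0, 0, 0, 0, 0], [0, 0, 0, 0, 0, 0, 0]]]}}

```text
clock: 19.7
position: [668.5, -94.6, 134.2]
ee_rot: [0.575, 0.415, 0.573, -0.411]
force: [1.7, 0.3, 2.1]
finger_gap: 0.003
```

Run:
```python
from h import *
st()
```

```text
t 19.7 pos [668.5 -94.6 134.2] tip [668.9 -94.4  50.2] F [1.7 0.3 2.1] gap 0.003
[[0.004, 0.948, 0.318], [0.003, 0.318, -0.948], [-1.0, 0.005, -0.001]]
L1 out from hinge -78.6 tang -113.3
L2 out from hinge -77.4 tang 113.3
E1 out from hinge 10.3 tang -0.6
E2 out from hinge -216.3 tang 0.6
```

{"op": "drive_tool", "data": {"increments": [[[0, -0.001, 0, 0, 0, 0, 0], [0, -0.001, 0, 0, 0, 0, 0], [0, 0, 0, 0, 0, 0, 0]]]}}

```text
clock: 20.0
position: [668.3, -94.7, 134.0]
ee_rot: [0.576, 0.415, 0.573, -0.41]
force: [6.5, 1.6, 2.3]
finger_gap: 0.005
```

{"op": "drive_tool", "data": {"increments": [[[0, -0.001, 0, 0, 0, 0, 0], [0, -0.001, 0, 0, 0, 0, 0], [0, 0, 0, 0, 0, 0, 0]]]}}

```text
clock: 20.3
position: [668.0, -94.7, 134.1]
ee_rot: [0.576, 0.416, 0.572, -0.409]
force: [13.5, 3.5, -1.9]
finger_gap: 0.004
```

Run:
```python
from h import *
st()
```

```text
t 20.3 pos [668.  -94.7 134.1] tip [669.  -94.4  50.1] F [13.5  3.5 -1.9] gap 0.004
[[0.011, 0.948, 0.318], [0.004, 0.318, -0.948], [-1.0, 0.012, 0.0]]
L1 out from hinge -78.6 tang -113.4
L2 out from hinge -77.4 tang 113.4
E1 out from hinge 10.4 tang -0.6
E2 out from hinge -216.4 tang 0.6
```

Stop reached at 10.4 mm, where about 10 mm was expected. I'll firm up the press, then retreat outward and up.

{"op": "drive_tool", "data": {"increments": [[[0, -0.001, 0, 0, 0, 0, 0], [0, -0.0015, 0, 0, 0, 0, 0], [0, 0, 0, 0, 0, 0, 0]]]}}

```text
clock: 20.6
position: [667.7, -94.8, 134.2]
ee_rot: [0.578, 0.418, 0.57, -0.408]
force: [20.6, 6.4, -5.1]
finger_gap: 0.004
```

{"op": "drive_tool", "data": {"increments": [[[0, 0.01, 0, 0, 0, 0, 0], [0, 0.02, 0, 0, 0, 0, 0], [-0.03, 0.02, 0, 0, 0, 0, 0], [-0.04, 0, 0, 0, 0, 0, 0], [-0.04, 0, 0, 0, 0, 0, 0], [-0.04, 0, 0, 0, 0, 0, 0], [0, 0, -0.04, 0, 0, 0, 0], [0, 0, -0.04, 0, 0, 0, 0], [0, 0, -0.04, 0, 0, 0, 0], [0, 0, -0.04, 0, 0, 0, 0], [0, 0, -0.04, 0, 0, 0, 0], [0, 0, -0.04, 0, 0, 0, 0], [0, 0, 0, 0, 0, 0, 0]]]}}

```text
clock: 21.9
position: [630.1, 151.3, 283.2]
ee_rot: [0.574, 0.412, 0.576, -0.41]
force: [-0.5, -0.7, 0.3]
finger_gap: 0.006
```

Run:
```python
from h import *
st()
for n,r in dict(scene=(140,300,130,310),top=(120,250,220,350)).items():
    p,d=ctrl.snapshot(n); np.save(f"pics/{n}7d.npy",d); np.save(f"pics/{n}7p.npy",p); a,b,c,e=r; cv2.imwrite(f"pics/{n}7.png",cv2.resize(p[a:b,c:e,::-1],None,fx=4,fy=4,interpolation=cv2.INTER_CUBIC))
```

```text
t 21.9 pos [630.1 151.3 283.2] tip [630.  151.7 199.2] F [-0.5 -0.7  0.3] gap 0.006
[[-0.001, 0.946, 0.323], [0.004, 0.323, -0.946], [-1.0, 0.0, -0.005]]
L1 out from hinge 167.1 tang -154.5
L2 out from hinge -323.1 tang 154.5
E1 out from hinge 51.5 tang 245.1
E2 out from hinge -257.5 tang -245.1
```

View pics/top7.png

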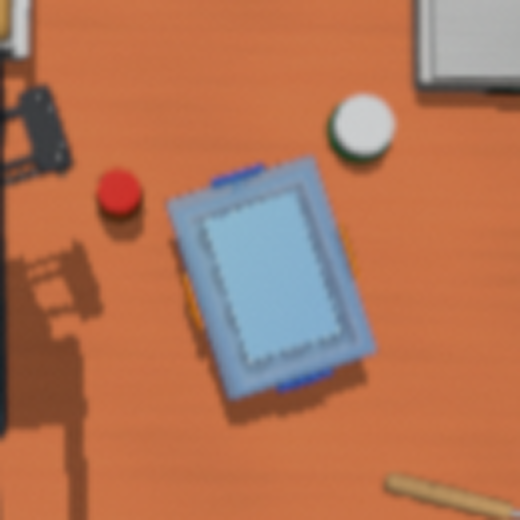

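View pics/scene7.png

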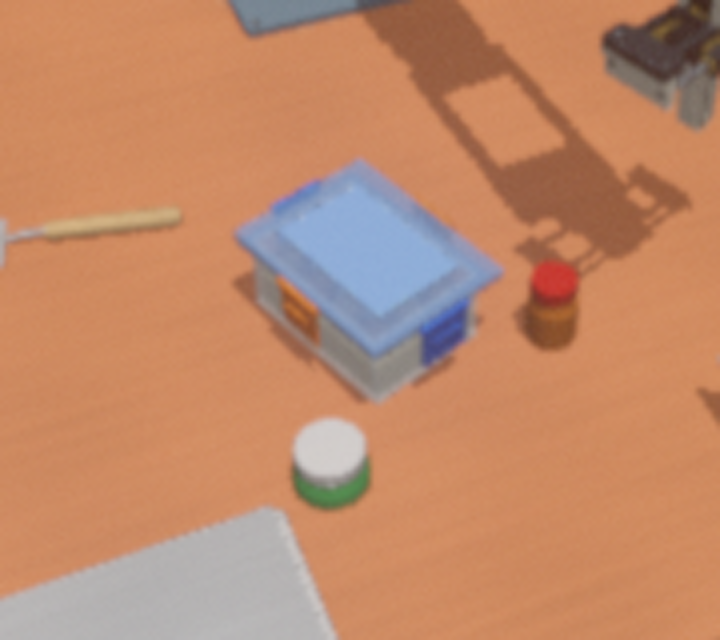

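Run:
```python
from h import *
C2=C-0.9*ex[:2]
im={}
for n,r in dict(scene=(185,225,180,270),top=(165,230,255,320)).items():
    p=np.load(f"pics/{n}7p.npy"); c=ctrl.camera_params(n)
    a,b,c0,e=r; k=8; g=cv2.resize(p[a:b,c0:e,::-1],None,fx=k,fy=k,interpolation=cv2.INTER_CUBIC)
    for nm,(o,h) in CL.items():
        t=np.array([-o[1],o[0],0])
        for lift,col in((0,(0,255,255)),):
            base=np.r_[C2,0]
            P=[base+o*(h+3)+t*25+[0,0,88],base+o*(h+3)-t*25+[0,0,88],base+o*(h+3)-t*25+[0,0,40],base+o*(h+3)+t*25+[0,0,40]]
            q=((proj(c,P)-[c0,a]+.5)*k).astype(int); cv2.polylines(g,[q],True,col,1)
    P=[np.r_[C2,97]+ex*i*100+ey*j*75 for i,j in((1,1),(1,-1),(-1,-1),(-1,1))]
    cv2.polylines(g,[((proj(c,P)-[c0,a]+.5)*k).astype(int)],True,(255,255,255),1)
    cv2.imwrite(f"pics/{n}8.png",g)
    d0=np.load(f"pics/{n}0p.npy").astype(int)
```

```text
(no output)
```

View pics/scene8.png

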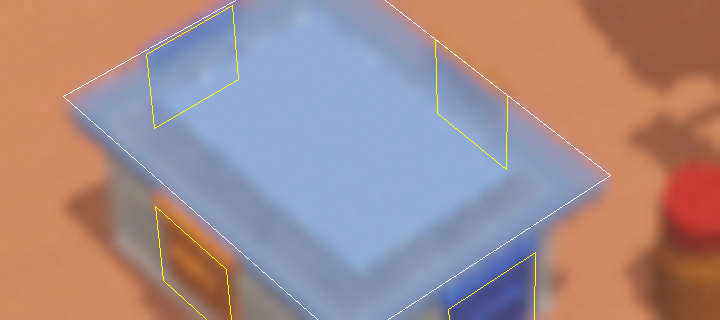

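View pics/top8.png

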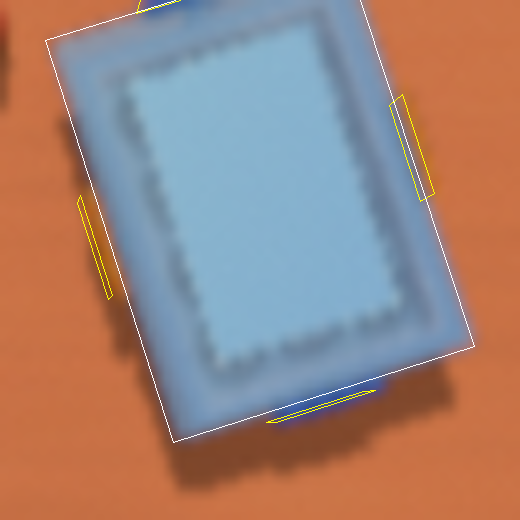

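Run:
```python
from h import *
s=ctrl.read_state(); print(s["clock"],np.round(s["force"],1),np.abs(s["joint_vel"]).max())
print(ctrl.sign_off())
```

```text
22.0 [ 0.2 -0.4  0. ] 0.03853341052675752
the job is handed in; nothing more can be done
None
```

All four clips are closed, and I handed the job in at 22.0 s of the 58 s allowed. I closed the two orange long-side clips first, then the two blue end clips. Each was pressed down and then in with the closed fingers until it met the hard stop.

- **Force:** the highest wrist force read at the ends of moves was about 28 N, on the near blue clip. The other three were pressed to about 22–24 N. I did not see the force between those readings.
- **Stops:** the positions where opposite clips stopped agree with each other. They put the lid about 2.5 mm off my first estimate from the pictures.
- **Clips in the pictures:** in the last top view all four clips show only as thin edges, within about a pixel of where closed clips should be. In the scene view the near blue clip still shows as a strip behind the lid, a little more than my projection predicted. I took it as closed because of its hard stop, the top view, and because it had stayed in place about 6 s after release.
- **Clip angles:** these are not reported, so the snaps are judged from feel and pictures only.
- **Bystanders:** the jar and pot are at the same pixel positions as in the earlier top views. I did not measure the bottle, bowl, spatula or can again, but the arm never worked near them.
- **Arm:** it was clear of everything at hand-in, with about 0 N at the wrist.

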